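# Pump up the filter chamber until its indicator pin pops out

### The arm

A 7-joint arm with a two-finger parallel gripper is mounted at the origin on a cart in front of the work surface, level with it; the furniture and walls round the work are solid. World frame = base frame: x ahead of the robot, y to its left, z up, the work surface at z = 0. Lengths are in m, angles in rad, forces in N, time in s.
With the tool pointing down it reaches from about 0.425 to 0.875 m from the base axis. Payload 8.4 kg.
Tool frame: the origin (TCP) lies on the centre line of the jaws, within the pads' length; the fingertips stand 25 mm ahead of it and the grasp point (between the pads) lies 6 mm ahead of it; z points along the fingers, y is the line along which they close (so a half turn about z gives the same grasp; the last joint's range is limited). The gripper opens to 87 mm and grips with 3 to 60 N. Pads are 19 mm wide; open, the fingers measure 117 mm over their backs; the gripper's body (75 mm by 190 mm) begins 51 mm behind the grasp point.
Start: joints at [1.208, 0.333, 0.04, 1.465, -0.013, 1.343, -0.059], TCP at [0.169, -0.627, 0.248] pointing down, gripper open.
Joint ranges: [-2.58, 2.58], [-0.38, 2.09], [-1.3, 1.39], [0.25, 2.4], [-1.5, 4.64], [0.08, 2.09], [-2.65, 2.65]. Speed limits (rad/s): [2.22, 2.22, 2.79, 2.79, 3.14, 3.14, 3.14].

### API

Orientations are given as a rotation vector (axis times angle).
In Python, from workcell import arm gives the robot as it stands.
- The arm moves only by the shell command python3 -m creep 'ROWS'. ROWS is JSON, a list of rows, each a list of 5 numbers: the opening, from 0 (shut) to 1 (fully open), then the shift along the world's x, y, z scaled (see below), then the turn about the world's z scaled (see below). In form: [[jaw, x, y, z, turn], ...]. A call has 1 to 12 rows; each row is the pose to reach, as a shift and turn from the pose commanded when the call began, turning the shorter way round; what a row does not reach only later rows make up. The controller multiplies each number of a shift by 20 cm and each number of a turn by pi rad. A row lasts 1/10 s, in which the tool goes at most 50 mm and 8.59 degrees, less where a joint would pass 70% of its speed; a pose out of reach is approached as far as the arm can. A call with a number of a shift or a turn outside -1 to 1 is refused whole. A call with a gripper value outside its range is refused whole. The fingers move at their own pace and stop on an object; the grip force is fixed at half the most. Time passes only in rows, so rows that repeat a pose let the fingers close. It gives the time, the measured TCP pose, the force, the opening and the grip force at its end, in the units of the state.
- arm.observe(): the state, without advancing time (a new reading comes with each control period).
- arm.capture(name): name is "side" or "top"; returns a dict with "image" (400x640x3 uint8, red, green, blue), "K" (3x3 intrinsics, pixels), "R" (3x3) and "t" (3): a world point X has camera coordinates R X + t. Camera axes: x right, y down, z forward; pixel columns grow to the right and rows downward; lengths in m; the calibration is good to about 2 mm. A picture is of the moment at which its call begins. There is no depth.
- arm.close_job(): hands the job in; it is judged then, once.
Trained networks look in a picture, given as the dict that the camera call returned (one of the last four; its "shot" number tells which), for a name from the list of things; names that differ only in an ending like _2 or _b are one class to them, and where a whole thing is asked for, a point or a joint stands for the part that bears it (a point fixed in the world has none). Each returns a list of dicts, best first, with "score" (0 to 1); they miss things now and then, are a little off and sometimes report something else, mostly with a low value. They report only what shows in the picture. A call takes as long as a camera call.
- arm.boxes_of(picture, thing): "centre" ([column, row] in pixels, amid what is visible of it).
- arm.spot_point(picture, thing): "centre" ([column, row] in pixels: a listed point, or the origin of a listed thing).
The state is a dict: "time": time; "joint_pos": joint angles; "qd": joint speeds; "joint_torque": joint torques, N m; "tcp_pos": TCP position; "eef_rot": TCP orientation; "wrist_force": force on the tool from outside, world axes, zero at the start; "ft_torque": the same for the moment, N m; "opening": finger opening in m; "gripper_force": force on a finger pad.
Only numpy, scipy, OpenCV 4.12 (cv2) and the standard library are available. Lean on these libraries where they do the work, as an engineer would, in place of code of your own. Each camera call takes 0.05 s, during which the arm holds its last target. There are 200 camera calls.

### The job

Pressurise the filter unit on the worktop: first swing its vent lever round to the stop so that it is closed (square across the unit, pointing to the unit's front), then pump the plunger by its knob with full strokes, all the way down and all the way back up, until the indicator pin on the chamber has popped fully out, and leave the plunger up. Press and push only: do not pump while the vent is still open, do not touch the pin, and leave the cup, the dish and the tape where they stand.

Things in the scene. Friction and masses are not known exactly. Their poses are not given: they have to be found in the camera images.
- pump: Filter unit, screwed down: grey plate 100 x 210 x 8 mm. Origin: centre of its underside on the worktop; z up, -x is the front (roughly toward the robot; yaw varies). On it, at x = 0: pump barrel (aluminium, radius 26, 94 high) at y = -65 mm; filter chamber (steel, cover radius 30, height 60, pin bush to 66) at y = +15; vent valve (brass, radius 16, 66 high) at y = +78.
- knob_top (a point): Centre of the top of the plunger's black round knob (radius 26 mm, nearly flat on top to 12 mm radius), 131 mm above the worktop when up; moves down with the plunger.
- plunger (a joint): Plunger travel in m: 0 = fully up, 0.025 = fully down at the hard stop. A spring returns it by itself in about 0.2 s when let go; pressing it slowly takes about 3 N at the top to 8 N at the bottom.
- pin_top (a point): Top centre of the indicator pin, a steel pin of 10 mm diameter standing upright in the chamber's cover; 68 mm above the worktop when fully in, 111 mm when fully out. Not to be touched.
- pin (a joint): How far the pin is out, m: 0 = in, 0.043 = fully out; starts at 0.001 to 0.015. A ratchet lifts it about 7 mm a full stroke (the first: 3 to 9 mm); it stays put between strokes (may sink 1 mm), and past about 0.034 it springs out to 0.043 by itself. A stroke surely counts if the plunger's value passes 0.022 and then returns below 0.003; much shorter ones do nothing. 3 to 5 strokes are needed.
- vent_axis (a point): The vent lever's turning axis (vertical) at the middle of the lever's height, 75 mm above the worktop.
- vent_tip (a point): Centre of the end of the vent lever, 60 mm from its axis. The lever is a black bar 10 mm wide and 13 mm high (69 to 82 mm above the worktop) with a round hub of radius 11 mm; nothing is below it but the base plate, the valve body near the axis, and the worktop.
- vent (a joint): Angle of the vent lever in rad: 0 = open, the lever points along the unit's +y (in line with the unit, away from the pump); grows anticlockwise seen from above; 1.571 = closed, at the stop, pointing to the unit's front (-x). It starts between 0 and 0.4, turns against light friction (about 1 N at the tip) and stays where it is left.
- cup: Clear specimen cup with a white lid, 61 mm across, 70 mm high, loose, behind the unit. Origin: centre of its underside. Leave alone.
- dish: Round petri dish, 90 mm across, 15 mm high, loose, to the right of the unit. Origin: centre of its underside. Leave alone.
- tape: Roll of brown packing tape lying flat, 94 mm across, 48 mm high, loose, to the left of the unit. Origin: centre of its underside. Leave alone.

How it is judged:
On the way, in this order (a step that is already met when the one before it is completed fails the run):
1. the vent lever is closed (value of joint vent above 1.4 rad), for 0.1 s.
2. the plunger has been pressed down a full stroke (value of joint plunger above 0.019 m).
3. the indicator pin has popped fully out (value of joint pin above 0.04 m), for 0.1 s.
At the end, for the whole second after the job is handed in: The vent lever is closed (within 0.17 rad of its stop), the pin stands fully out (over 40 of 43 mm), the plunger is up again (within 4 mm), and the cup, dish and tape are within 25 mm of where they stood (value of joint vent above 1.4 rad and value of joint pin above 0.04 m and value of joint plunger below 0.004 m and distance of each of cup, dish, tape from where it was at the start of the episode below 0.025 m); the robot touches nothing.
It fails at once if the plunger is pumped while the vent is open (value of joint plunger above 0.008 m and value of joint vent below 1.3 rad).
It fails at once if the indicator pin is touched (contact force between any of the fingers, the arm and pin above 0.5 N).
It fails at once if the cup, dish or tape is lifted or pushed away (distance of any of cup, dish, tape from where it was at the start of the episode above 0.03 m).
It also fails if it takes over 61 s, if anything falls off the work surface, if the arm or the gripper's body presses on something with over 40 N, if the wrist force passes 120 N, or if a joint passes its speed limit or range.

## Working session

There is one attempt and no reset: what is moved stays moved. The work goes in short steps, Python scripts to look and compute and a shell command to move; the robot and the scene stay as the last step left them, time stands still between calls to the robot, and variables do not carry over. Pictures are saved under pics/ and viewed, at most 10 in all, crops included, and the job is handed in when it is done.

```bash
mkdir -p pics; cat > h.py <<'E'
import numpy as np, cv2
from workcell import arm
def ray(p,uv):
    d=np.linalg.inv(p["K"])@np.array([uv[0],uv[1],1.0]); R=np.array(p["R"]); t=np.array(p["t"])
    return -R.T@t, R.T@d
def atz(p,uv,z):
    o,d=ray(p,uv); return o+d*(z-o[2])/d[2]
def tri(ps,uvs):
    A=np.zeros((3,3));b=np.zeros(3)
    for p,uv in zip(ps,uvs):
        o,d=ray(p,uv); d/=np.linalg.norm(d); M=np.eye(3)-np.outer(d,d); A+=M;b+=M@o
    return np.linalg.solve(A,b)
E
python3 - <<'E'
from h import *
np.set_printoptions(precision=4,suppress=True)
ps=[arm.capture(n) for n in("top","side")]
for p,n in zip(ps,("top","side")): cv2.imwrite(f"pics/{n}0.png",p["image"][:,:,::-1])
Z=dict(pump=0,knob_top=.131,pin_top=.075,vent_axis=.075,vent_tip=.075,cup=0,dish=0,tape=0)
for k,z in Z.items():
    uv=[]
    for p in ps:
        r=arm.spot_point(p,k); 
        if r: uv.append(r[0]["centre"]); print(k,np.round(r[0]["centre"]),round(r[0]["score"],2),atz(p,r[0]["centre"],z))
    if len(uv)==2: print("  tri",tri(ps,uv))
s=arm.observe(); print(s["time"],s["tcp_pos"],s["eef_rot"],s["opening"])
E
```

```text
pump [366. 212.] 0.91 [ 0.5037 -0.3111  0.    ]
pump [324. 263.] 0.82 [ 0.5176 -0.3062  0.    ]
  tri [ 0.5097 -0.3117  0.0048]
knob_top [390. 203.] 0.58 [ 0.5142 -0.3646  0.131 ]
knob_top [328. 234.] 0.72 [ 0.5123 -0.3752  0.131 ]
  tri [ 0.5148 -0.3655  0.1241]
vent_axis [338. 208.] 0.76 [ 0.5087 -0.2304  0.075 ]
vent_axis [314. 218.] 0.68 [ 0.5156 -0.2242  0.075 ]
  tri [ 0.5112 -0.2307  0.0792]
vent_tip [315. 210.] 0.56 [ 0.5071 -0.1673  0.075 ]
vent_tip [310. 208.] 0.57 [ 0.5166 -0.1744  0.075 ]
  tri [ 0.5126 -0.1678  0.0709]
cup [382. 175.] 0.59 [ 0.6112 -0.3611  0.    ]
cup [367. 271.] 0.82 [ 0.6062 -0.3575  0.    ]
  tri [ 0.608  -0.3602  0.0025]
dish [426. 218.] 0.6 [ 0.4827 -0.482   0.    ]
dish [328. 322.] 0.58 [ 0.4821 -0.4816  0.    ]
  tri [ 0.4824 -0.4819  0.0003]
tape [244. 236.] 0.64 [0.4441 0.0422 0.    ]
tape [274. 200.] 0.72 [0.4424 0.0239 0.    ]
  tri [ 0.4444  0.0448 -0.0119]
0.9 [ 0.1695 -0.6275  0.2476] [-3.1143 -0.4131  0.    ] 0.0873542065561051
```

View pics/top0.png

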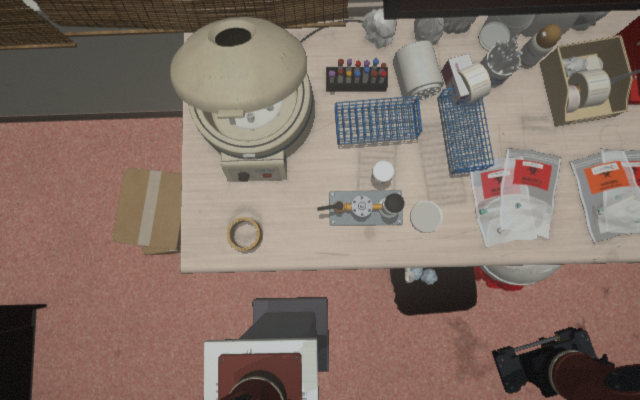

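View pics/side0.png

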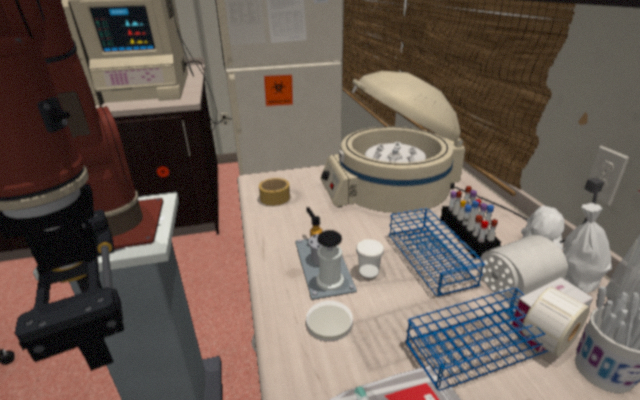

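The top view shows the unit at about (366,208). The knob is at (394,203), the lever tip at (318,209) and the vent hub at about (345,207), so the lever is near open. The side view agrees: knob (328,236), lever (313,215), and the area between robot and unit is free. The networks match within about 1 cm, so I'll approach with the jaws shut.

```bash
python3 -m creep '[[0,0.85,1,0,-0.084],[0,0.85,1,0,-0.084],[0,0.85,1,0,-0.084],[0,0.85,1,0,-0.084],[0,0.85,1,0,-0.084],[0,0.85,1,0,-0.084],[0,0.85,1,0,-0.084],[0,0.85,1,0,-0.084]]'
python3 - <<'E'
from h import *
p=arm.capture("top"); q=arm.capture("side")
a=cv2.resize(p["image"][180:235,300:420],None,fx=6,fy=6,interpolation=cv2.INTER_CUBIC)
b=cv2.resize(q["image"][195:305,280:400],None,fx=6,fy=6,interpolation=cv2.INTER_CUBIC)[:,:]
cv2.imwrite("pics/topc.png",a[:,:,::-1])
for uv in((394,203),(390,203)): print(atz(p,uv,.131))
for uv in((347,207),(338,208),(318,209)): print(atz(p,uv,.08))
E
```

```text
time: 1.7
tcp_pos: [0.3385, -0.4286, 0.2476]
eef_rot: [3.141, -0.002, -0.001]
wrist_force: [-0.3, 0.1, -0.0]
opening: 0.0314
gripper_force: 0.0
[ 0.51313687 -0.37348423  0.131     ]
[ 0.51341199 -0.36323815  0.131     ]
[ 0.51109288 -0.25441732  0.08      ]
[ 0.50902307 -0.2300367   0.08      ]
[ 0.5077395  -0.17588315  0.08      ]
```

View pics/topc.png

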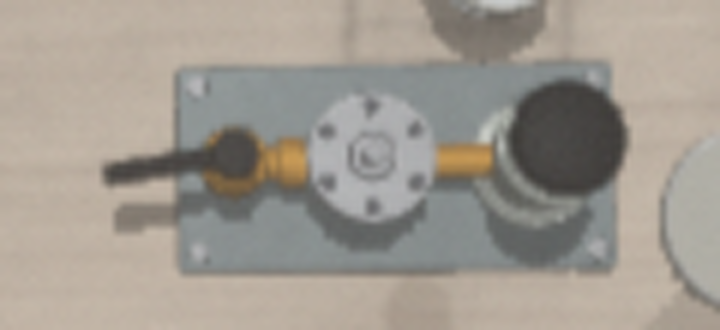

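The crop puts the hub at (339.5,205.5), the lever tip at (317.5,209), the knob at (394.7,203) and the chamber at (362,206). The lever angle is about 0.15 rad, and the unit's yaw is about 1°.

```bash
python3 -m creep '[[0,1,1,0,0],[0,1,1,0,0],[0,1,1,0,0],[0,1,1,0,0],[0,1,1,0,0],[0,1,1,0,0],[0,1,1,0,0],[0,1,1,0,0]]'
python3 -m creep '[[0,0,0.22,0,0],[0,0,0.22,0,0],[0,0,0.22,-0.2,0],[0,0,0.22,-0.4,0],[0,0,0.22,-0.5,0],[0,0,0.22,-0.6,0],[0,0,0.22,-0.7,0],[0,0,0.22,-0.78,0],[0,0,0.22,-0.78,0]]'
python3 - <<'E'
from h import *
np.set_printoptions(precision=4,suppress=True)
p=arm.capture("top"); q=arm.capture("side")
print("knob",atz(p,(394.7,202.8),.131),"hub",atz(p,(339.5,205.5),.083),"tip",atz(p,(317.5,209.2),.08))
a=cv2.resize(q["image"][170:290,260:400],None,fx=5,fy=5,interpolation=cv2.INTER_CUBIC)
cv2.imwrite("pics/side1.png",a[:,:,::-1])
E
```

```text
time: 2.6
tcp_pos: [0.5392, -0.2287, 0.2471]
eef_rot: [-3.142, 0.001, 0.001]
wrist_force: [-0.6, -0.6, -0.1]
opening: 0.0007
gripper_force: 0.0
time: 3.5
tcp_pos: [0.537, -0.1855, 0.0894]
eef_rot: [-3.141, 0.005, 0.006]
wrist_force: [-0.3, -1.3, -0.1]
opening: 0.0001
gripper_force: 0.0
knob [ 0.5136 -0.3753  0.131 ] hub [ 0.5154 -0.2342  0.083 ] tip [ 0.5072 -0.1745  0.08  ]
```

View pics/side1.png

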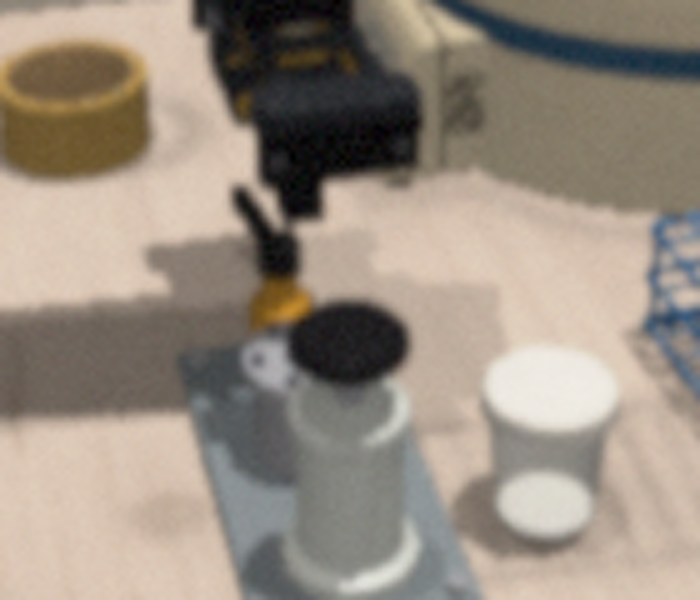

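The fingers are at the lever's height on its rear side, at about (300,205) in the crop, and free of everything. Next I sweep along the arc.

```bash
python3 -m creep '[[0,-0.07,0,0,0],[0,-0.14,0,0,0],[0,-0.18,-0.005,0,0],[0,-0.225,-0.015,0,0],[0,-0.26,-0.04,0,0],[0,-0.3,-0.07,0,0],[0,-0.325,-0.1,0,0],[0,-0.345,-0.13,0,0],[0,-0.345,-0.15,0,0],[0,-0.345,-0.16,0,0],[0,-0.345,-0.16,0,0]]'
python3 - <<'E'
from h import *
np.set_printoptions(precision=4,suppress=True)
p=arm.capture("top")
a=cv2.resize(p["image"][180:250,300:420],None,fx=6,fy=6,interpolation=cv2.INTER_CUBIC)
cv2.imwrite("pics/topd.png",a[:,:,::-1])
print(arm.observe()["wrist_force"])
E
```

```text
time: 4.7
tcp_pos: [0.4704, -0.2159, 0.0913]
eef_rot: [-3.142, 0.001, 0.001]
wrist_force: [0.6, -0.4, 0.0]
opening: 0.0004
gripper_force: 0.0
[ 1.1123 -0.5671 -0.405 ]
```

View pics/topd.png

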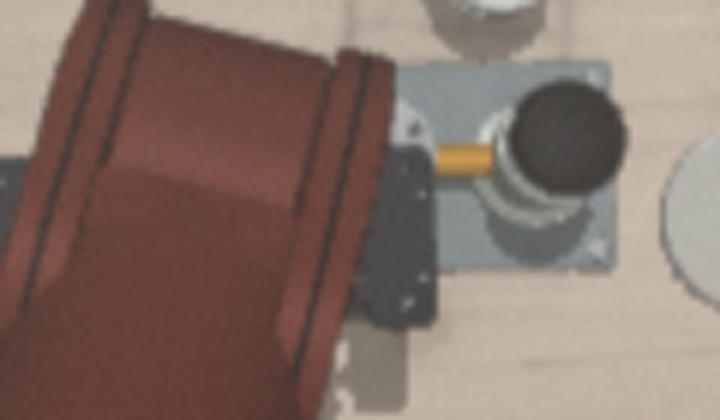

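The arm hides the lever (only the knob at (568,137) and the gripper body are clear), and the force is still low. I'll push on until the stop is felt.

```bash
python3 -m creep '[[0,0,-0.01,0,0],[0,0,-0.02,0,0],[0,0,-0.02,0,0]]'; python3 -m creep '[[0,0,-0.01,0,0],[0,0,-0.02,0,0],[0,0,-0.02,0,0]]'
```

```text
time: 5.05
tcp_pos: [0.4706, -0.2175, 0.0914]
eef_rot: [-3.139, -0.002, 0.001]
wrist_force: [-0.8, 7.7, 3.5]
opening: 0.0003
gripper_force: 3.9
time: 5.35
tcp_pos: [0.4706, -0.218, 0.0914]
eef_rot: [-3.135, -0.006, 0.004]
wrist_force: [-4.4, 20.2, 9.7]
opening: 0.0005
gripper_force: 10.1
```

```bash
python3 -m creep '[[0,0,0.08,0,0],[0,0,0.16,0,0],[0,0,0.16,0.25,0],[0,0,0.16,0.5,0],[0,0,0.16,0.6,0],[0,0.22,-0.2,0.6,0],[0,0.22,-0.4,0.6,0],[0,0.22,-0.6,0.6,0],[0,0.22,-0.755,0.6,0],[0,0.22,-0.755,0.6,0],[0,0.22,-0.755,0.6,0]]'
python3 - <<'E'
from h import *
np.set_printoptions(precision=4,suppress=True)
p=arm.capture("side");q=arm.capture("top")
for c,P in(("side",p),("top",q)):
  for k,z in(("vent_tip",.075),("vent_axis",.075),("knob_top",.131)):
    r=arm.spot_point(P,k)
    if r: print(c,k,r[0]["centre"],round(r[0]["score"],2),atz(P,r[0]["centre"],z))
a=cv2.resize(p["image"][170:290,260:400],None,fx=5,fy=5,interpolation=cv2.INTER_CUBIC)
cv2.imwrite("pics/side2.png",a[:,:,::-1])
E
```

```text
time: 6.45
tcp_pos: [0.5142, -0.375, 0.2109]
eef_rot: [-3.141, 0.003, 0.001]
wrist_force: [0.5, 1.7, 0.1]
opening: 0.0004
gripper_force: 0.0
side vent_tip [289.3, 223.3] 0.6 [ 0.4527 -0.2317  0.075 ]
side vent_axis [315.1, 219.5] 0.97 [ 0.5156 -0.2316  0.075 ]
side knob_top [330.0, 234.5] 0.93 [ 0.5147 -0.3787  0.131 ]
top vent_tip [338.5, 227.9] 0.65 [ 0.4555 -0.2299  0.075 ]
top vent_axis [341.4, 203.2] 0.59 [ 0.5224 -0.2397  0.075 ]
```

View pics/side2.png

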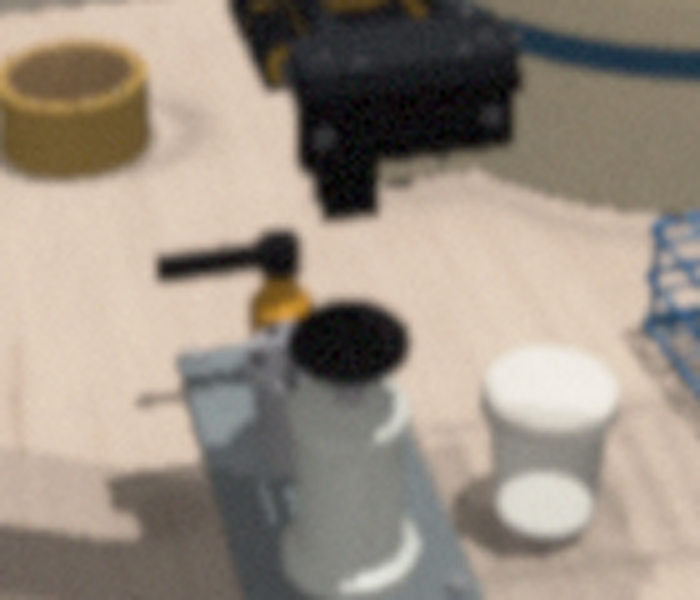

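The lever now points to the front, with its tip at (160,268) and hub at (278,250) in the crop, so the vent is closed. The fingers are above the knob at (350,330). Now the first press.

```bash
python3 -m creep '[[0,0,0,-0.15,0],[0,0,0,-0.25,0],[0,0,0,-0.3,0],[0,0,0,-0.34,0],[0,0,0,-0.37,0],[0,0,0,-0.39,0],[0,0,0,-0.39,0],[0,0,0,-0.39,0]]'; python3 -m creep '[[0,0,0,-0.005,0],[0,0,0,-0.01,0],[0,0,0,-0.01,0]]'
```

```text
time: 7.65
tcp_pos: [0.5147, -0.3745, 0.1346]
eef_rot: [3.141, -0.0, 0.001]
wrist_force: [-3.0, 2.7, 5.0]
opening: 0.0003
gripper_force: 2.7
time: 7.95
tcp_pos: [0.5148, -0.3746, 0.1328]
eef_rot: [3.141, -0.0, 0.001]
wrist_force: [-3.3, 1.8, 5.1]
opening: 0.0004
gripper_force: 3.1
```

```bash
python3 -m creep '[[0,0,0,-0.01,0],[0,0,0,-0.01,0]]'; python3 -m creep '[[0,0,0,-0.01,0],[0,0,0,-0.01,0]]'
```

```text
time: 8.15
tcp_pos: [0.515, -0.3747, 0.1315]
eef_rot: [3.141, -0.0, 0.002]
wrist_force: [-4.0, 2.0, 9.8]
opening: 0.0002
gripper_force: 5.1
time: 8.35
tcp_pos: [0.5151, -0.3747, 0.1313]
eef_rot: [3.14, -0.0, 0.003]
wrist_force: [-9.4, 5.7, 24.2]
opening: 0.0004
gripper_force: 11.8
```

The stop is at TCP z ≈ 0.131. I release, make two more full strokes, end up, and then check the pin.

```bash
python3 -m creep '[[0,0,0,0.12,0],[0,0,0,0.22,0],[0,0,0,0.22,0],[0,0,0,0.22,0],[0,0,0,0.14,0],[0,0,0,0.06,0],[0,0,0,0,0],[0,0,0,0,0],[0,0,0,0,0]]'; python3 -m creep '[[0,0,0,0.12,0],[0,0,0,0.22,0],[0,0,0,0.22,0],[0,0,0,0.22,0],[0,0,0,0.14,0],[0,0,0,0.06,0],[0,0,0,0,0],[0,0,0,0,0],[0,0,0,0,0]]'; python3 -m creep '[[0,0,0,0.12,0],[0,0,0,0.22,0],[0,0,0,0.5,0],[0,0,0,0.5,0],[0,0,0,0.5,0],[0,0,0,0.5,0]]'
cat > look.py <<'E'
from h import *
import sys
np.set_printoptions(precision=4,suppress=True)
p=arm.capture("side");q=arm.capture("top")
u=[]
for P in(p,q):
    r=arm.spot_point(P,"pin_top")
    if r: u.append((P,r[0]["centre"])); print(r[0]["centre"],r[0]["score"])
if len(u)==2: print("pin",tri(*zip(*u)))
a=cv2.resize(p["image"][190:270,280:380],None,fx=4,fy=4,interpolation=cv2.INTER_CUBIC)
b=cv2.resize(q["image"][180:260,320:420],None,fx=4,fy=4,interpolation=cv2.INTER_CUBIC)
cv2.imwrite(sys.argv[1],np.hstack([a,b])[:,:,::-1])
# expected image positions of pin top for heights, chamber axis from unit frame
xy=np.array([.5145,-.296])
for z in(.068,.09,.1,.111):
    o=[]
    for P in(p,q):
        c=P["K"]@(np.array(P["R"])@np.r_[xy,z]+P["t"]); o.append(c[:2]/c[2])
    print(z,*o)
E
python3 look.py pics/pin1.png
```

```text
time: 9.25
tcp_pos: [0.5154, -0.3751, 0.1311]
eef_rot: [3.139, -0.0, 0.004]
wrist_force: [-10.7, 6.6, 39.7]
opening: 0.0006
gripper_force: 20.1
time: 10.15
tcp_pos: [0.515, -0.3748, 0.1311]
eef_rot: [3.14, -0.0, 0.003]
wrist_force: [-13.0, 7.5, 44.4]
opening: 0.0004
gripper_force: 22.2
time: 10.75
tcp_pos: [0.5136, -0.374, 0.2247]
eef_rot: [-3.14, 0.0, 0.004]
wrist_force: [-0.8, 0.0, -0.6]
opening: 0.0005
gripper_force: 0.0
[319.2, 222.4] 0.62
0.068 [320.9326 236.9898] [362.0421 205.7963]
0.09 [320.7424 228.9824] [362.6371 204.9492]
0.1 [320.6544 225.2764] [362.9155 204.5528]
0.111 [320.5564 221.1507] [363.2277 204.1083]
```

View pics/pin1.png

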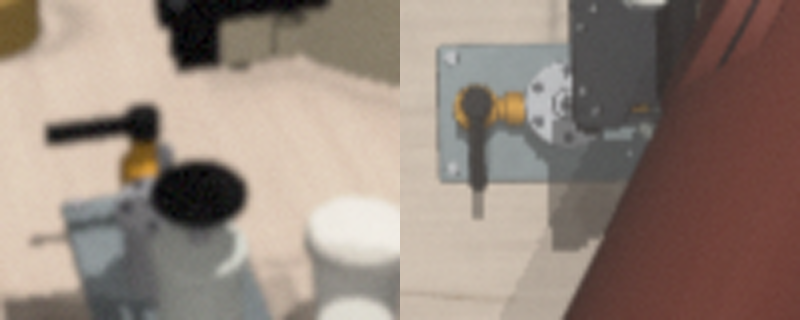

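A grey pin top shows beside the knob at crop (165,145), which is pixel (321,226). That is a height of about 0.098, so the pin isn't surely out yet. I'll make one more stroke and compare.

```bash
python3 -m creep '[[0,0,0,-0.2,0],[0,0,0,-0.32,0],[0,0,0,-0.4,0],[0,0,0,-0.47,0],[0,0,0,-0.495,0],[0,0,0,-0.495,0],[0,0,0,-0.495,0],[0,0,0,-0.35,0],[0,0,0,-0.2,0],[0,0,0,0,0],[0,0,0,0,0],[0,0,0,0,0]]'; python3 look.py pics/pin2.png
```

```text
time: 12.15
tcp_pos: [0.5151, -0.3749, 0.2287]
eef_rot: [3.14, -0.0, 0.003]
wrist_force: [0.3, -0.4, -0.6]
opening: 0.0008
gripper_force: 0.0
[320.4, 219.0] 0.53
0.068 [320.9326 236.9898] [362.0421 205.7963]
0.09 [320.7424 228.9824] [362.6371 204.9492]
0.1 [320.6544 225.2764] [362.9155 204.5528]
0.111 [320.5564 221.1507] [363.2277 204.1083]
```

View pics/pin2.png

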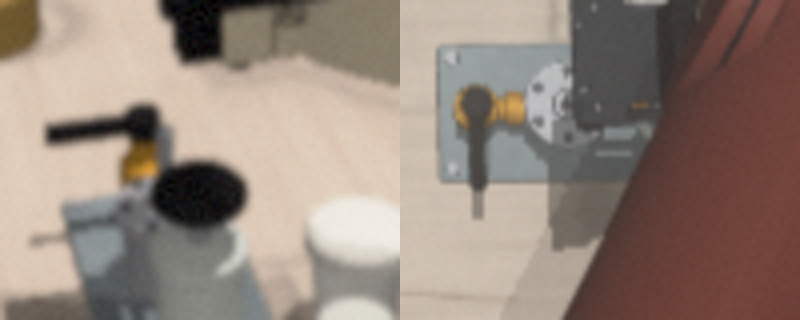

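The pin top has jumped to crop (165,124), pixel row 221, which matches the fully-out height of 0.111. I'll make one more stroke to be sure: it should leave the pin unchanged.

```bash
python3 -m creep '[[0,0,0,-0.2,0],[0,0,0,-0.32,0],[0,0,0,-0.4,0],[0,0,0,-0.47,0],[0,0,0,-0.495,0],[0,0,0,-0.495,0],[0,0,0,-0.495,0],[0,0,0,-0.35,0],[0,0,0,-0.2,0],[0,0,0,0,0],[0,0,0,0,0],[0,0,0,0,0]]'; python3 look.py pics/pin3.png | head -1
python3 - <<'E'
import cv2,numpy as np
a,b=[cv2.imread(f"pics/pin{i}.png")[100:180,130:190].astype(int) for i in(2,3)]
print("mean change near pin",np.abs(a-b).mean())
from h import *
p=arm.capture("side")
for k,z in(("knob_top",.131),("vent_tip",.075),("cup",0),("dish",0),("tape",0)):
    r=arm.spot_point(p,k); print(k,r and (r[0]["centre"],atz(p,r[0]["centre"],z)))
E
```

```text
time: 13.55
tcp_pos: [0.515, -0.3748, 0.2286]
eef_rot: [3.14, -0.0, 0.003]
wrist_force: [-0.6, -0.4, -0.8]
opening: 0.0005
gripper_force: 0.0
[320.2, 219.9] 0.45
mean change near pin 2.1422222222222222
knob_top ([329.9, 233.7], array([ 0.51521735, -0.37597385,  0.131     ]))
vent_tip ([289.5, 222.3], array([ 0.45382696, -0.22757872,  0.075     ]))
cup ([322.0, 218.6], array([ 0.55882003, -0.1184176 ,  0.        ]))
dish ([275.6, 199.5], array([0.44830271, 0.02227291, 0.        ]))
tape ([276.1, 199.3], array([0.4499362 , 0.02308239, 0.        ]))
```

The pin is unchanged, the plunger is up and the lever is closed. The last cup and dish readings were network misfires (they landed on the pin and the tape). The pictures show the cup in place, and the arm never went near the dish.

```bash
python3 -c "
from workcell import arm; print(arm.close_job())"
```

```text
the job is handed in; nothing more can be done
None
```

The job is handed in: I closed the vent lever to its stop, then made five full strokes until the pin was fully out, left the plunger up, and kept clear of the cup, dish and tape.

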